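# Set the hoist brake of the tray cabinet and hold the screw

### The arm

A 6-joint arm with a two-finger parallel gripper is mounted at the origin on the work surface. World frame = base frame: x ahead of the robot, y to its left, z up, the work surface at z = 0. Lengths are in mm, angles in rad, forces in N, time in s.
With the tool pointing down it reaches from about 275 to 975 mm from the base axis. Payload 8.4 kg.
Tool frame: the origin (TCP) lies midway between the tips of the shut fingers; the grasp point (between the pads) lies 19 mm behind it; z points along the fingers, y is the line along which they close (so a half turn about z gives the same grasp; the last joint's range is limited). The gripper opens to 92 mm and grips with 3 to 60 N. Pads are 20 mm wide; open, the fingers measure 128 mm over their backs; the gripper's body (75 mm by 189 mm) begins 69 mm behind the grasp point.
Start: joints at [1.308, 0.353, 1.633, -0, 1.155, -0.002], TCP at [161.157, 603.868, 214.583] pointing down, gripper open.
Joint ranges: [-2.63, 2.63], [-0.92, 2.1], [0.06, 2.66], [-1.3, 4.44], [0, 2.69], [-3.02, 3.02]. Speed limits (rad/s): [2.22, 2.22, 2.79, 3.14, 3.14, 3.14].

### API

Orientations are given as a 3x3 rotation matrix whose columns are the frame's x, y, z axes.
In Python, from workcell import arm gives the robot as it stands.
- The arm moves only by the tool play_rows, never from a script. Its arguments are lists of equal length, an entry for each row: "dr": the turn, a rotation vector about the tool's x, y, z in units of 8 degrees (1.0 is 8 degrees), a list of three; "travel": the shift along the tool's x, y, z in units of 30 mm (1.0 is 30 mm), a list of three; "hand": the closure in counts, from 0 (fully open) to 255 (shut). In form: {"dr": [[ax, ay, az], ...], "travel": [[x, y, z], ...], "hand": [hand, ...]}. A call has 1 to 8 rows; each row is the pose to reach, as a shift and turn from the pose commanded when the call began, along the tool's axes at that moment; what a row does not reach only later rows make up. A row lasts 1/8 s, in which the tool goes at most 62.5 mm and 10.7 degrees, less where a joint would pass 70% of its speed; a pose out of reach is approached as far as the arm can. A call with a gripper value outside its range is refused whole. The fingers move at their own pace and stop on an object; the grip force is fixed at half the most. Time passes only in rows, so rows that repeat a pose let the fingers close. It gives the time, the measured TCP pose, the force, the opening and the grip force at its end, in the units of the state.
- arm.sense(): the state, without advancing time (a new reading comes with each control period).
- arm.camera(name): name is "scene" or "top" or "wrist"; returns a dict with "frame" (384x512x3 uint8, blue, green, red), "fx", "fy", "cx", "cy" (pixels), "world_from_camera" (4x4, takes a point from camera to world coordinates); the wrist camera has in their place "hand_eye" (4x4, takes a point from camera to tool coordinates, whose origin is the TCP and whose axes are the flange's). Camera axes: x right, y down, z forward; pixel columns grow to the right and rows downward; lengths in mm; the calibration is good to about 2 mm. A picture is of the moment at which its call begins: read the wrist's pose just before it. There is no depth.
- arm.hand_in(): hands the job in; it is judged then, once.
Trained networks look in a picture, given as the dict that the camera call returned (one of the last four; its "shot" number tells which), for a name from the list of things; names that differ only in an ending like _2 or _b are one class to them, and where a whole thing is asked for, a point or a joint stands for the part that bears it (a point fixed in the world has none). Each returns a list of dicts, best first, with "score" (0 to 1); they miss things now and then, are a little off and sometimes report something else, mostly with a low value. They report only what shows in the picture. A call takes as long as a camera call.
- arm.trace(picture, name): "region" (384x512 bool, what is visible of it) and "box" ([centre column, centre row, width, height] in pixels, round what is visible of it).
The state is a dict: "time": time; "joint_positions": joint angles; "qvel": joint speeds; "effort": joint torques, N m; "tcp_pos": TCP position; "tcp_rot": TCP orientation; "force": force on the tool from outside, world axes, zero at the start; "torque": the same for the moment, N m; "finger_gap": opening from 0.0 (shut) to 1.0 (fully open); "finger_force": force on a finger pad.
Only numpy, scipy, OpenCV 4.12 (cv2) and the standard library are available. Lean on these libraries where they do the work, as an engineer would, in place of code of your own. Each camera call takes 0.05 s, during which the arm holds its last target. There are 200 camera calls.

### The job

Set the brake of the tray cabinet's rack hoist: first turn the pawl selector to free (the pointer on the ring mark), then screw the brake's wing thumbscrew clockwise until it seats, and back it off a quarter turn from there. Finish still gripping the thumbscrew at that setting, so that it cannot creep while a colleague tightens its lock nut. Leave the crank, the flap, the jar, the bowl and the trays as they are.

Things in the scene. Friction and masses are not known exactly. Their poses are not given: they have to be found in the camera images.
- cabinet: Tray cabinet of cream painted sheet steel, fixed to the shelf, 240 mm deep (its x), 340 mm wide (its y), top deck 200 mm above the shelf. Origin: centre of its underside; x points from its front (flap side) to its rear, y along its width, z up. The brake thumbscrew stands at x = -45, y = -65 mm, the selector at x = -45, y = +65 mm; the crank is at the +y end.
- head_top (a point): Centre of the top face of the hoist head, an aluminium casting on the cabinet's deck, 92 mm deep and 290 mm wide, its top 230 mm above the shelf, with screw heads 3 mm high at its corners. It carries the thumbscrew and the selector; its axes are the cabinet's.
- thumbscrew_grip (a point): Centre of the wings of the brake thumbscrew, a steel wing screw on an upright stud. The wings are one flat upright blade 50 mm long (this point's x), 11 mm thick (y), 25 mm high, from 260 to 285 mm above the shelf; this point lies on the screw axis 272 mm above it. Turns with the screw; z up. Below, a lock nut 21 mm across, top 244 mm above the shelf.
- thumbscrew (a joint): Turn of the thumbscrew, rad: 0 = seated on a solid stop (blade along the cabinet's y), growing as it is backed off (anticlockwise from above); pi/2 = a quarter turn off the seat (blade along the cabinet's x). Starts between 1.3 and 2.7; upper stop 3.8. Needs 0.03 N m to turn, stays where left, rises 1.5 mm per turn.
- selector_grip (a point): Grip point of the pawl selector, a black plastic bar knob: skirt of 40 mm diameter (top 240 mm above the shelf), on it an upright bar 12 mm thick, 42 mm long, top 270 mm above the shelf. This point lies on the knob axis 262 mm above the shelf; x points along the bar to its pointer end (longer, white line on top), y across the bar, z up. Turns with the knob.
- selector (a joint): Turn of the selector, rad, growing clockwise from above: 0 = lock (square; pointer along the cabinet's +y), 0.785 = raise, 1.571 = free (ring; pointer along the cabinet's +x), 2.356 = lower; stops just past 0 and 2.356. A spring detent draws it into each position; about 0.07 N m turns it on. Starts in or between lock and raise.
- ring_mark (a point): The ring mark (free) on the selector's white dial plate (80 mm diameter, on the head). Four black marks lie 31 mm from the knob axis, 45 degrees apart, clockwise from above: square (lock), arrowhead outwards (raise), ring (free, to the cabinet's rear), arrowhead inwards (lower).
- crank (a joint): Turn of the small hand crank in rad at the head's +y end: 0 = hanging straight down, rack fully lowered. Not to be turned.
- crank_handle (a point): Middle of the crank's black grip, 20 mm thick, 40 mm long along the cabinet's y.
- flap_edge (a point): Middle of the free edge of the cabinet's front drop-down flap (330 mm wide, 160 mm high, hinged along its lower edge). It stands shut or part-way down and stays where it is. Not to be moved.
- jar_center (a point): Centre, half-way up, of the lidded glass jar of cotton rolls on the cabinet's deck behind the thumbscrew: 66 mm diameter, 74 mm high.
- bowl_center (a point): Centre, half-way up, of the white rubber mixing bowl on the shelf: 116 mm across, 68 mm high.
- green_tray_center (a point): Centre of the faded green plastic tray lying on the shelf: 280 x 180 x 17 mm.
- brass_tray_center (a point): Centre of the tarnished brass tray lying on the shelf: 280 x 180 x 17 mm.

How it is judged:
By the outcome, as a careful person would: the job done as asked, in the order asked, and still so for the second after the job is handed in, while the arm keeps its last pose, push and grip.
It also fails if it takes over 69 s, if anything falls off the work surface, if the arm or the gripper's body presses on something with over 40 N, if the wrist force passes 120 N, or if a joint passes its speed limit or range.

## Working session

There is one attempt and no reset: what is moved stays moved. The work goes in short steps, Python scripts to look and compute and a tool call to move; the robot and the scene stay as the last step left them, time stands still between calls to the robot, and variables do not carry over. Pictures are saved under pics/ and viewed, at most 10 in all, crops included, and the job is handed in when it is done.

Besides the shell and the picture viewer there is one more tool, called after "Emit:" as a command line: name --argument value ..., lists and objects as JSON in quotes. play_rows: Moves the arm, as the interface text tells. Its arguments: {"type":"object","properties":{"dr":{"type":"array","items":{"type":"array","items":{"type":"number"}}},"travel":{"type":"array","items":{"type":"array","items":{"type":"number"}}},"hand":{"type":"array","items":{"type":"number"}}},"required":["dr","travel","hand"]}

```bash
mkdir -p pics; ls; cat > h.py <<'E'
import numpy as np, cv2
from workcell import arm
def pix2z(c,u,v,z):
    M=np.array(c["world_from_camera"]);d=M[:3,:3]@np.array([(u-c["cx"])/c["fx"],(v-c["cy"])/c["fy"],1.]);o=M[:3,3]
    return o+d*(z-o[2])/d[2]
def wristM(c,s):
    T=np.eye(4);T[:3,:3]=np.array(s["tcp_rot"]);T[:3,3]=s["tcp_pos"];c["world_from_camera"]=T@np.array(c["hand_eye"]);return c
def proj(c,p):
    q=np.linalg.inv(np.array(c["world_from_camera"]))@np.append(p,1.);return np.array([c["fx"]*q[0]/q[2]+c["cx"],c["fy"]*q[1]/q[2]+c["cy"]])
E
python3 - <<'E'
from h import *
a=arm.camera("top");b=arm.camera("scene")
cv2.imwrite("pics/t.png",cv2.resize(a["frame"],(800,600)));cv2.imwrite("pics/s.png",cv2.resize(b["frame"],(800,600)))
for n in ["cabinet","head_top","thumbscrew_grip","selector_grip","ring_mark","jar_center","crank_handle"]:
  for c,k in((a,"top"),(b,"scene")):
    try:
      for r in arm.trace(c,n)[:2]: print(k,n,round(r["score"],2),np.round(r["box"],1))
    except Exception as e: print(n,e)
print(np.round(a["world_from_camera"],2),a["fx"]);print(np.round(b["world_from_camera"],2)); s=arm.sense();print(s["time"],np.round(s["tcp_rot"],2))
E
```

```text
pics
top cabinet 0.87 [254.8 204.4 108.7 105.8]
top cabinet 0.71 [352.8 187.1  26.1  28.2]
scene cabinet 0.59 [251.2 202.6 128.  122.1]
top head_top 0.77 [253.9 203.2 109.8 104.6]
scene head_top 0.74 [250.8 204.6 132.  118.5]
top thumbscrew_grip 0.6 [275.1 197.6   9.6  12.5]
top selector_grip 0.42 [239.4 191.5  11.4   8.6]
top ring_mark 0.58 [254.3 201.1 104.  107.1]
scene ring_mark 0.94 [250.1 202.4 131.8 123.9]
top jar_center 0.56 [208.4 189.4   8.3   5. ]
top jar_center 0.49 [282.2 171.9  17.1  12.9]
scene jar_center 0.67 [238.5 208.4  23.   28.7]
top crank_handle 0.54 [207.6 187.2  18.8  10.1]
scene crank_handle 0.55 [301.4 163.7  15.3  18.7]
[[ 2.00000e-02 -9.90000e-01  1.60000e-01  3.22460e+02]
 [-1.00000e+00 -2.00000e-02 -2.00000e-02  1.38600e+01]
 [ 2.00000e-02 -1.60000e-01 -9.90000e-01  1.84469e+03]
 [ 0.00000e+00  0.00000e+00  0.00000e+00  1.00000e+00]] 419.6249698203092
[[ 5.90000e-01  6.50000e-01 -4.70000e-01  1.24498e+03]
 [ 8.00000e-01 -4.80000e-01  3.50000e-01 -4.78090e+02]
 [-0.00000e+00 -5.90000e-01 -8.10000e-01  1.27310e+03]
 [ 0.00000e+00  0.00000e+00  0.00000e+00  1.00000e+00]]
0.8 [[-0.97  0.26  0.  ]
 [ 0.26  0.97  0.  ]
 [ 0.    0.   -1.  ]]
```

View pics/t.png

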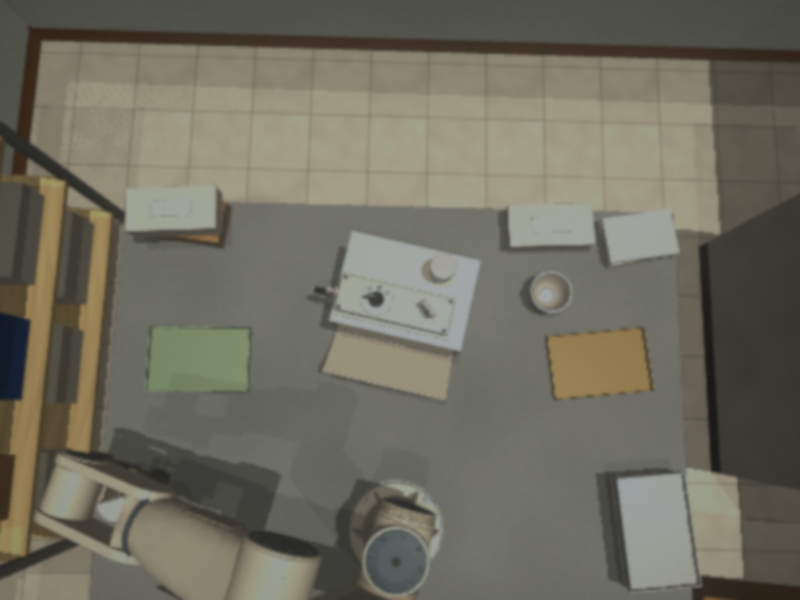

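View pics/s.png

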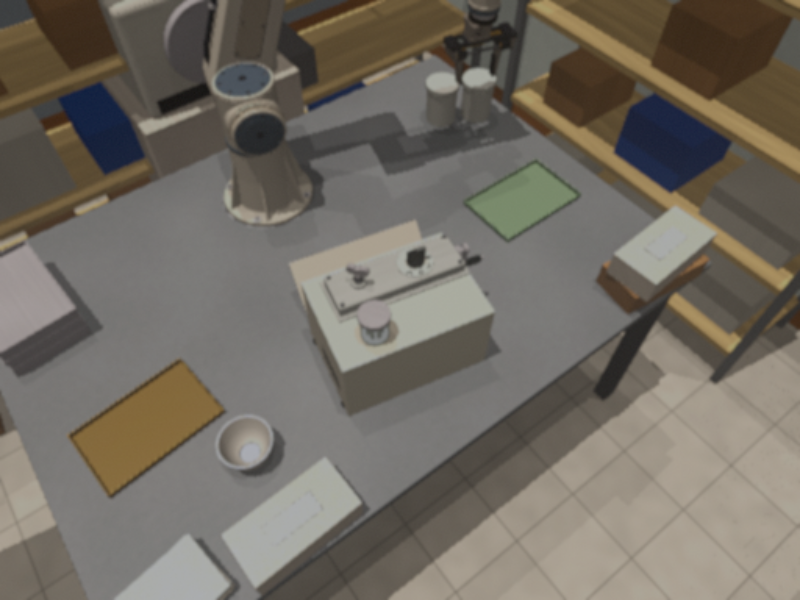

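The top view shows the cabinet at (400,290) with the selector at (377,298) and the thumbscrew at (428,308), in 800x600 pixels. The flap is part-way down and the jar is at (440,268). I'll compute positions next.

```bash
python3 - <<'E'
from h import *
a=arm.camera("top")
S=pix2z(a,239.5,191.5,262);T=pix2z(a,274.6,197.6,275);print(S,T,np.linalg.norm((S-T)[:2]))
d=S-T;yaw=np.arctan2(-d[0],d[1]);print("yaw",np.degrees(yaw))
s=arm.sense();R=np.array(s["tcp_rot"]);p=np.array(s["tcp_pos"]);print(p,R.T@((S+T)/2+[0,0,150]-p)/30)
M=np.array(arm.camera("wrist")["hand_eye"]);print(np.round(M,2))
E
```

```text
[582.42903271  65.25273774 262.        ] [560.11285769 -68.57820457 275.        ] 135.6787853253682
yaw -9.46691167872183
[161.18260141 603.90335593 214.6520079 ] [-18.41272834 -15.97667116  -6.79725553]
[[  -0.     -0.96   -0.29   81.69]
 [   1.     -0.     -0.      0.81]
 [   0.     -0.29    0.96 -169.48]
 [   0.      0.      0.      1.  ]]
```

Emit:
play_rows --dr '[[0,0,0],[0,0,0],[0,0,1],[0,0,2],[0,0,3],[0,0,4],[0,0,5],[0,0,6]]' --travel '[[0,0,-2],[0,0,-4],[-2,-1.7,-6],[-4,-3.4,-6],[-6,-5.2,-6],[-8,-7,-6],[-10,-8.7,-6],[-12,-10.4,-6]]' --hand '[0,0,0,0,0,0,0,0]'

```text
time: 1.9
tcp_pos: [364.1, 303.4, 393.8]
tcp_rot: [[-0.451, 0.892, 0.001], [0.892, 0.451, 0.001], [0.0, 0.001, -1.0]]
force: [1.7, -0.1, 0.1]
finger_gap: 1.003
finger_force: 0.0
```

```bash
cat > go.py <<'E'
import sys
from h import *
# usage: go.py x y z psi : travel/dr in units to reach
def go(x,y,z,psi):
    s=arm.sense();R=np.array(s["tcp_rot"]);p=np.array(s["tcp_pos"])
    h=np.degrees(np.arctan2(R[1,1],R[0,1]));d=(h-psi+180)%360-180
    print("t",round(s["time"],2),"pos",np.round(p,1),"psi",round(h,1),"tilt",np.round(R[:,2],3),"q",np.round(s["joint_positions"],2))
    print("travel",np.round(R.T@(np.array([x,y,z])-p)/30,3),"drz",round(d/8,2),"F",np.round(s["force"],1),"tq",np.round(s["torque"],2),"gap",round(s["finger_gap"]*92,1))
if __name__=="__main__": go(*map(float,sys.argv[1:]))
E
python3 go.py 571 0 395 -9.5
```

```text
t 1.9 pos [364.1 303.4 393.8] psi 26.8 tilt [ 0.001  0.001 -1.   ] q [ 0.69 -0.02  1.69 -0.    1.47  0.22]
travel [-12.138   1.593  -0.039] drz 4.54 F [ 1.7 -0.1  0.1] tq [-0.03 -0.01  0.01] gap 92.3
```

Emit:
play_rows --dr '[[0,0,1],[0,0,2],[0,0,3],[0,0,4],[0,0,4.5],[0,0,4.5],[0,0,4.5],[0,0,4.5]]' --travel '[[-2,0.3,0],[-4,0.6,0],[-6,0.9,0],[-8,1.1,0],[-10,1.3,0],[-11.5,1.5,0],[-11.5,1.5,0],[-11.5,1.5,0]]' --hand '[0,0,0,0,0,0,0,0]'

```text
time: 2.9
tcp_pos: [560.0, 18.7, 393.3]
tcp_rot: [[0.156, 0.988, -0.001], [0.988, -0.156, 0.0], [0.0, -0.001, -1.0]]
force: [-0.5, 0.7, 0.8]
finger_gap: 1.0
finger_force: 0.0
```

```bash
python3 - <<'E'
from h import *
s=arm.sense();c=wristM(arm.camera("wrist"),s)
cv2.imwrite("pics/w1.png",cv2.resize(c["frame"],(800,600)))
print(np.round(s["tcp_pos"],1),np.round(s["tcp_rot"],2),s["time"])
for n,z in [("thumbscrew_grip",285),("selector_grip",262),("jar_center",237),("crank_handle",150)]:
  for r in arm.trace(c,n)[:2]:
    m=cv2.minAreaRect(np.argwhere(r["region"])[:,::-1].astype(np.float32))
    print(n,round(r["score"],2),np.round(r["box"],1),m,np.round(pix2z(c,r["box"][0],r["box"][1],z),1))
np.save("w1.npy",c["frame"]);np.savez("w1.npz",M=c["world_from_camera"],k=[c["fx"],c["fy"],c["cx"],c["cy"]])
E
```

```text
[560.   18.7 393.3] [[ 0.16  0.99 -0.  ]
 [ 0.99 -0.16  0.  ]
 [ 0.   -0.   -1.  ]] 2.9
thumbscrew_grip 0.65 [268.9 258.8  35.   35.6] ((266.7500305175781, 258.25), (21.21320343017578, 44.547725677490234), 45.0) [562.4 -58.5 285. ]
thumbscrew_grip 0.52 [283.6  15.   27.5  30. ] ((282.0, 14.5), (29.0, 24.0), 90.0) [607.1 165.1 285. ]
selector_grip 0.6 [273.7 137.1  28.   43.1] ((275.3551940917969, 135.5379180908203), (34.131690979003906, 36.54001235961914), 41.6335334777832) [586.1  63.9 262. ]
jar_center 0.93 [372.6 245.2  44.   42.9] ((374.2500305175781, 245.25003051757812), (61.51828384399414, 8.485280990600586), 45.0) [688.2 -87.2 237. ]
crank_handle 0.67 [284.2  15.1  24.9  30.2] ((281.5, 14.5), (29.0, 21.0), 90.0) [624.6 196.5 150. ]
```

View pics/w1.png

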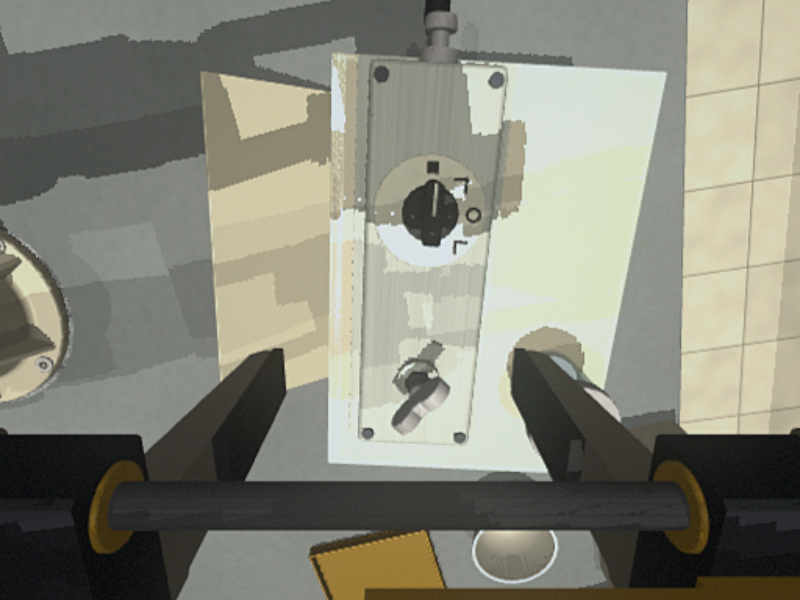

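The wrist view shows the selector at (431,213), pointer near the square (432,167), with the ring at (473,215). The thumbscrew blade is at about (420,405), running lower-left to upper-right, and the head's corner screws show clearly.

```bash
python3 - <<'E'
from h import *
f=np.load("w1.npz");k=f["k"];c=dict(world_from_camera=f["M"],fx=k[0],fy=k[1],cx=k[2],cy=k[3])
P=lambda u,v,z:pix2z(c,u*.64,v*.64,z)[:2]
A,B,C,D=[P(u,v,233) for u,v in((381,74),(497,79),(460,437),(368,433))] # +y front, +y rear, -y rear, -y front
ctr=(A+B+C+D)/4; y=(A-D)+(B-C);yaw=np.degrees(np.arctan2(-y[0],y[1]));x=(B-A)+(C-D);print(ctr,"yaw",yaw,np.degrees(np.arctan2(x[1],x[0])),[np.linalg.norm(q) for q in(A-D,B-C,B-A,C-D)])
y/=np.linalg.norm(y)
print("sel",ctr+65*y,"thumb",ctr-65*y)
sq,rg=P(432,167,231),P(473,215,231);print("marks",sq,rg); # sel = sq-31*y, rg-31*x
xx=np.array([y[1],-y[0]]);print(sq-31*y,rg-31*xx)
print("pointer",P(435,181,270),P(431,243,270))
for p,z in((ctr+65*y,270),(ctr-65*y,285),(ctr-65*y,272)):print(proj(c,np.append(p,z))/.64)
a,b=P(396,427,280),P(444,385,280);print("blade",a,b,np.degrees(np.arctan2(*(b-a)[::-1])),np.linalg.norm(a-b))
fr=np.load("w1.npy");cv2.imwrite("pics/c1.png",cv2.resize(np.hstack([fr[95:175,235:315],fr[210:290,230:310]]),(800,400),interpolation=cv2.INTER_CUBIC))
E
```

```text
[579.29065877  16.06181502] yaw -11.935522110383278 -11.562888989921582 [np.float64(267.8540136182235), np.float64(268.6048568364298), np.float64(75.7827046227134), np.float64(75.49094966911551)]
sel [592.73336074  79.65657709] thumb [565.8479568  -47.53294706]
marks [594.89029659  91.7083556 ] [619.25938222  54.55262464]
[588.4791618   61.37854599] [588.92957261  60.96375943]
pointer [592.96537899  84.15737717] [585.28425033  46.43969903]
[435.60372735 188.47277803]
[422.89886548 389.24315281]
[421.94407138 380.3501339 ]
blade [543.0311881  -76.21311086] [580.31212012 -49.26277831] 35.86311264968349 46.002046886757995
```

View pics/c1.png

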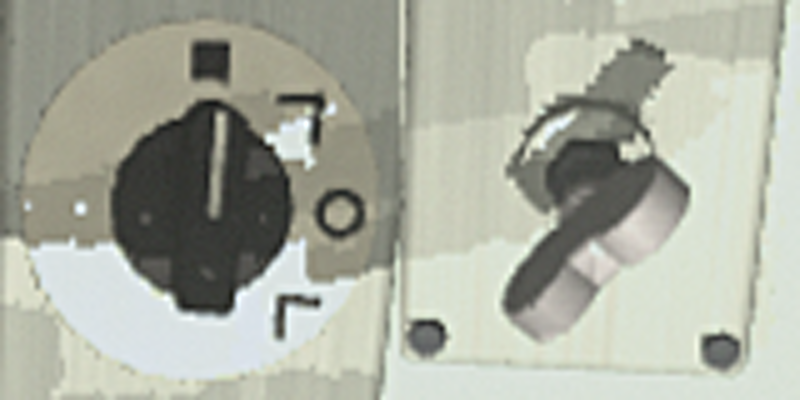

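The selector is at lock with its axis at (588.6, 61.2). The blade heading is about 36°, so phi is about 2.4 rad, and the screw axis is at about (562, -66).

```bash
python3 go.py 588.6 61.2 244.5 -11.8
```

```text
t 3.15 pos [560.   19.3 393.8] psi -8.9 tilt [ 0.  0. -1.] q [0.03 0.13 1.53 0.   1.48 0.19]
travel [1.525 0.726 4.977] drz 0.37 F [0.5 0.4 0.5] tq [-0.06  0.07  0.02] gap 92.1
```

Emit:
play_rows --dr '[[0,0,0.37],[0,0,0.37],[0,0,0.37],[0,0,0.37],[0,0,0.37],[0,0,0.37],[0,0,0.37],[0,0,0.37]]' --travel '[[1,0.5,0],[1.52,0.73,1],[1.52,0.73,2.2],[1.52,0.73,3.3],[1.52,0.73,4.2],[1.52,0.73,4.7],[1.52,0.73,4.97],[1.52,0.73,4.97]]' --hand '[130,130,130,130,130,130,130,130]'

```text
time: 4.15
tcp_pos: [589.2, 60.2, 244.6]
tcp_rot: [[0.206, 0.979, 0.0], [0.979, -0.206, 0.0], [0.0, 0.0, -1.0]]
force: [-0.1, 0.5, 0.0]
finger_gap: 0.492
finger_force: 0.0
```

```bash
python3 - <<'E'
from h import *
s=arm.sense();c=wristM(arm.camera("wrist"),s)
cv2.imwrite("pics/w2.png",cv2.resize(c["frame"],(800,600)))
E
python3 go.py 588.6 61.2 244.5 -11.8
```

```text
t 4.2 pos [589.5  60.1 245.1] psi -11.9 tilt [ 0.001  0.    -1.   ] q [0.1  0.27 1.67 0.   1.19 0.31]
travel [ 0.029 -0.036  0.02 ] drz -0.01 F [0.1 0.1 0.6] tq [-0.14  0.08  0.02] gap 45.1
```

View pics/w2.png

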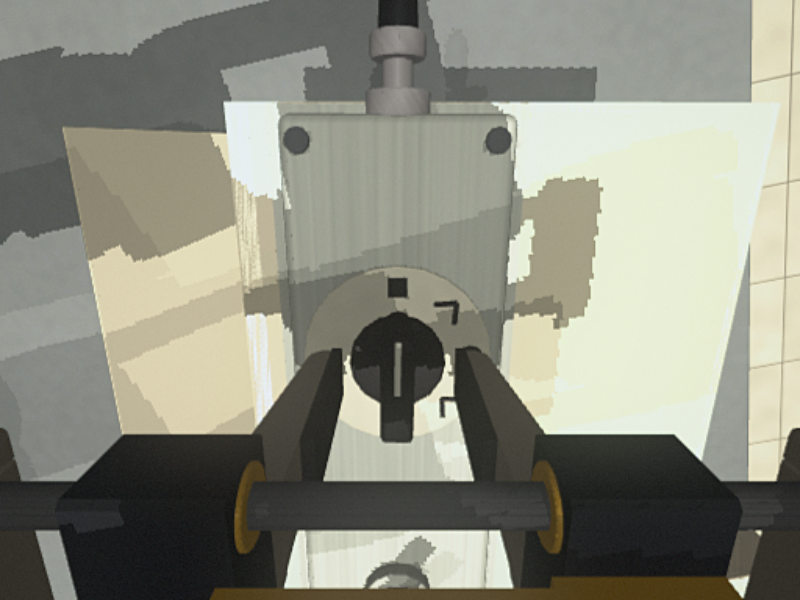

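The bar is centred and aligned between the fingers at (397,385). Closing.

Emit:
play_rows --dr '[[0,0,0],[0,0,0],[0,0,0],[0,0,0],[0,0,0]]' --travel '[[0,0,0],[0,0,0],[0,0,0],[0,0,0],[0,0,0]]' --hand '[230,255,255,255,255]'

```text
time: 4.82
tcp_pos: [588.8, 60.1, 244.6]
tcp_rot: [[0.206, 0.978, -0.001], [0.978, -0.206, 0.0], [-0.0, -0.001, -1.0]]
force: [-3.1, -0.4, 3.3]
finger_gap: 0.129
finger_force: 30.0
```

Emit:
play_rows --dr '[[0,0,1],[0,0,2],[0,0,3],[0,0,4],[0,0,5],[0,0,6]]' --travel '[[0,0,0],[0,0,0],[0,0,0],[0,0,0],[0,0,0],[0,0,0]]' --hand '[255,255,255,255,255,255]'

```text
time: 5.58
tcp_pos: [588.2, 60.5, 244.6]
tcp_rot: [[0.867, 0.497, -0.002], [0.497, -0.867, 0.001], [-0.001, -0.002, -1.0]]
force: [-6.0, 2.3, 5.6]
finger_gap: 0.128
finger_force: 30.0
```

```bash
python3 go.py 588.6 61.2 244.5 -101.9
```

```text
t 5.58 pos [588.2  60.5 244.6] psi -60.2 tilt [-0.002  0.001 -1.   ] q [0.1  0.27 1.67 0.   1.19 1.15]
travel [ 0.025 -0.013  0.002] drz 5.22 F [-6.   2.3  5.6] tq [0.45 1.17 0.09] gap 11.8
```

Emit:
play_rows --dr '[[0,0,1],[0,0,2],[0,0,3],[0,0,4],[0,0,5],[0,0,5.25],[0,0,5.25]]' --travel '[[0,0,0],[0,0,0],[0,0,0],[0,0,0],[0,0,0],[0,0,0],[0,0,0]]' --hand '[255,255,255,255,255,255,255]'

```text
time: 6.45
tcp_pos: [588.0, 61.1, 244.6]
tcp_rot: [[0.978, -0.207, -0.002], [-0.207, -0.978, 0.002], [-0.002, -0.001, -1.0]]
force: [-6.5, 5.4, 6.8]
finger_gap: 0.123
finger_force: 30.0
```

Emit:
play_rows --dr '[[0,0,0],[0,0,0],[0,0,0],[0,0,0]]' --travel '[[0,0,0],[0,0,0],[0,0,0],[0,0,-1]]' --hand '[130,130,130,130]'

```text
time: 6.95
tcp_pos: [587.8, 59.7, 272.5]
tcp_rot: [[0.978, -0.206, -0.004], [-0.206, -0.978, -0.001], [-0.004, 0.001, -1.0]]
force: [-0.1, -1.1, 0.2]
finger_gap: 0.488
finger_force: 0.0
```

```bash
python3 go.py 562 -66 395 126
```

```text
t 6.95 pos [587.8  59.7 272.5] psi -101.9 tilt [-0.004 -0.001 -1.   ] q [ 0.1   0.25  1.64 -0.    1.25  1.88]
travel [ 0.007  4.284 -4.078] drz 16.51 F [-0.1 -1.1  0.2] tq [0.06 0.13 0.03] gap 44.9
```

Emit:
play_rows --dr '[[0,0,0],[0,0,-1],[0,0,-2.3],[0,0,-3.6],[0,0,-4.9],[0,0,-6.2],[0,0,-7.5],[0,0,-8.8]]' --travel '[[0,0,-1],[0,0,-2],[0,0,-3],[0,0,-4],[0,0,-4],[0,0,-4],[0,0,-4],[0,0,-4]]' --hand '[130,130,130,130,130,130,130,130]'

```text
time: 7.95
tcp_pos: [589.2, 59.9, 394.3]
tcp_rot: [[0.518, 0.856, 0.0], [0.856, -0.518, -0.0], [-0.0, 0.0, -1.0]]
force: [0.4, -0.0, 0.1]
finger_gap: 0.487
finger_force: 0.0
```

```bash
python3 go.py 562 -66 395 126
```

```text
t 7.95 pos [589.2  59.9 394.3] psi -31.2 tilt [ 0. -0. -1.] q [ 0.1   0.18  1.47 -0.    1.49  0.64]
travel [-4.059  1.397 -0.023] drz -19.65 F [ 0.4 -0.   0.1] tq [-0.1   0.12  0.03] gap 44.8
```

Emit:
play_rows --dr '[[0,0,-1.3],[0,0,-2.6],[0,0,-3.9],[0,0,-5.2],[0,0,-6.5],[0,0,-7.8],[0,0,-9.1],[0,0,-10.4]]' --travel '[[-0.5,0.1,0],[-1,0.3,0],[-1.5,0.5,0],[-2,0.7,0],[-2.5,0.9,0],[-3,1.1,0],[-3.5,1.2,0],[-4.05,1.4,0]]' --hand '[130,130,130,130,130,130,130,130]'

```text
time: 8.95
tcp_pos: [561.3, -66.1, 394.3]
tcp_rot: [[-0.788, 0.615, 0.0], [0.615, 0.788, -0.0], [-0.0, -0.0, -1.0]]
force: [0.3, -0.1, 0.7]
finger_gap: 0.491
finger_force: 0.0
```

```bash
python3 - <<'E'
from h import *
s=arm.sense();c=wristM(arm.camera("wrist"),s)
cv2.imwrite("pics/w3.png",cv2.resize(c["frame"],(800,600)))
np.savez("w3.npz",M=c["world_from_camera"],k=[c["fx"],c["fy"],c["cx"],c["cy"]])
E
python3 go.py 562 -66 395 126
```

```text
t 9.0 pos [560.9 -67.8 394.4] psi 52.6 tilt [-0.    -0.001 -1.   ] q [-0.12  0.14  1.52 -0.    1.48 -1.04]
travel [ 0.009  0.07  -0.022] drz -9.18 F [-1.1 -1.   0.7] tq [-0.08 -0.02  0.03] gap 45.1
```

View pics/w3.png

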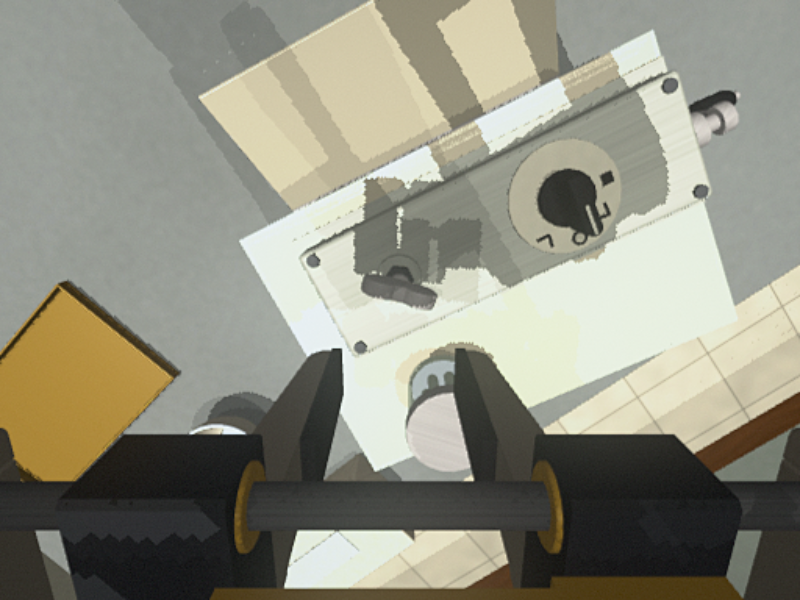

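The knob's white line runs from about (588,203) to (601,234), with the ring mark at (580,238). I'll compute its heading to allow for parallax, and refine the blade from its ends at (363,285) and (437,300).

```bash
python3 - <<'E'
from h import *
f=np.load("w3.npz");k=f["k"];c=dict(world_from_camera=f["M"],fx=k[0],fy=k[1],cx=k[2],cy=k[3])
P=lambda u,v,z:pix2z(c,u*.64,v*.64,z)[:2]
hd=lambda d:np.degrees(np.arctan2(d[1],d[0]))
a,b=P(588,203,270),P(601,234,270);print("line",a,b,hd(b-a),"from axis",hd(b-[588.6,61.2]))
print("ring",P(580,238,231),"sq",P(608,177,231))
for p in([588.6,61.2,270],[588.6+22*np.cos(np.radians(-12)),61.2+22*np.sin(np.radians(-12)),270],[562,-66,285],[562,-66,260]):print(np.round(proj(c,np.array(p))/.64))
a,b=P(362,287,280),P(437,302,280);print("blade",a,b,(a+b)/2,hd(b-a))
im=cv2.imread("pics/w3.png");cv2.imwrite("pics/c3.png",cv2.resize(np.hstack([im[120:270,500:650],im[220:370,325:475]]),(800,400),interpolation=cv2.INTER_CUBIC))
E
```

```text
line [590.27130997  62.55099688] [612.10815088  58.92469478] -9.428693702992405 from axis -5.528319781992777
ring [620.54038854  55.27824217] sq [595.89958223  93.17819771]
[585. 202.]
[596. 234.]
[398. 297.]
[398. 287.]
blade [543.69470138 -81.09815901] [581.16921248 -49.39102939] [562.43195693 -65.2445942 ] 40.23451205413938
```

View pics/c3.png

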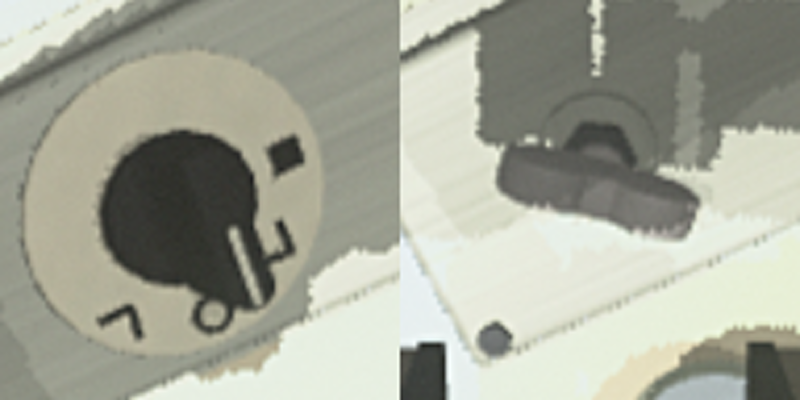

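Selector is at the ring: its line heading is about -10° against -12° for the ring, within error. Now rotate to the blade and descend.

Emit:
play_rows --dr '[[0,0,-1.3],[0,0,-2.6],[0,0,-3.9],[0,0,-5.2],[0,0,-6.5],[0,0,-7.8],[0,0,-9.1],[0,0,-9.55]]' --travel '[[0,0,0],[0,0,0],[0,0,0],[0,0,0.5],[0,0,1],[0,0,1.5],[0,0,2],[0,0,2.4]]' --hand '[130,130,130,130,130,130,130,130]'

```text
time: 10.0
tcp_pos: [561.4, -65.3, 321.7]
tcp_rot: [[-0.787, -0.617, -0.0], [-0.617, 0.787, 0.0], [0.0, 0.0, -1.0]]
force: [-0.0, 0.4, -0.2]
finger_gap: 0.492
finger_force: 0.0
```

```bash
python3 - <<'E'
from h import *
s=arm.sense();c=wristM(arm.camera("wrist"),s)
cv2.imwrite("pics/w4.png",cv2.resize(c["frame"],(800,600)))
print(proj(c,[562,-66,285])/.64)
E
python3 go.py 562 -66 253 129
```

```text
[394.66044263 337.37586028]
t 10.05 pos [560.8 -65.2 320.1] psi 128.2 tilt [-0.002  0.    -1.   ] q [-0.12  0.18  1.63 -0.    1.33 -2.36]
travel [-0.02  -0.05   2.237] drz -0.1 F [ 0.6  0.3 -2. ] tq [0.05 0.07 0.02] gap 45.1
```

View pics/w4.png

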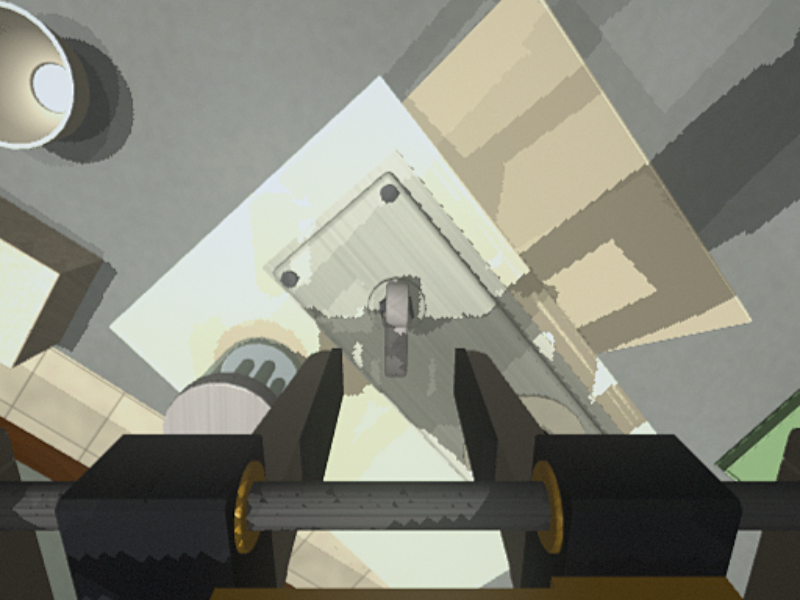

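The blade at (397,330) is centred and parallel to the fingers, and the jar clears the left finger. Descend and close.

Emit:
play_rows --dr '[[0,0,0],[0,0,0],[0,0,0],[0,0,0],[0,0,0],[0,0,0],[0,0,0],[0,0,0]]' --travel '[[0,0,1],[0,0,1.8],[0,0,2.25],[0,0,2.25],[0,0,2.25],[0,0,2.25],[0,0,2.25],[0,0,2.25]]' --hand '[130,130,130,255,255,255,255,255]'

```text
time: 11.05
tcp_pos: [562.2, -65.8, 255.7]
tcp_rot: [[-0.787, -0.617, 0.002], [-0.617, 0.787, -0.001], [-0.001, -0.002, -1.0]]
force: [2.4, -1.6, 4.2]
finger_gap: 0.149
finger_force: 30.0
```

```bash
python3 go.py 562 -66 253 -11.9
```

```text
t 11.05 pos [562.2 -65.8 255.7] psi 128.1 tilt [ 0.002 -0.001 -1.   ] q [-0.12  0.22  1.72 -0.    1.2  -2.35]
travel [ 0.008 -0.002  0.091] drz 17.5 F [ 2.4 -1.6  4.2] tq [-0.32 -0.21  0.02] gap 13.7
```

Emit:
play_rows --dr '[[0,0,1],[0,0,2],[0,0,3],[0,0,4],[0,0,5],[0,0,6],[0,0,7],[0,0,8]]' --travel '[[0,0,0],[0,0,0],[0,0,0],[0,0,0],[0,0,0],[0,0,0],[0,0,0],[0,0,0.01]]' --hand '[255,255,255,255,255,255,255,255]'

```text
time: 12.05
tcp_pos: [562.2, -66.2, 255.4]
tcp_rot: [[-0.898, 0.441, 0.002], [0.441, 0.898, -0.001], [-0.002, -0.0, -1.0]]
force: [2.4, -4.7, 5.5]
finger_gap: 0.152
finger_force: 30.0
```

```bash
python3 go.py 562 -66 253 -11.9
```

```text
t 12.05 pos [562.2 -66.2 255.4] psi 63.8 tilt [ 0.002 -0.001 -1.   ] q [-0.12  0.22  1.72 -0.    1.2  -1.23]
travel [0.009 0.003 0.081] drz 9.47 F [ 2.4 -4.7  5.5] tq [-0.76 -0.17 -0.  ] gap 14.0
```

Emit:
play_rows --dr '[[0,0,1],[0,0,2],[0,0,3],[0,0,4],[0,0,5],[0,0,6],[0,0,7],[0,0,8]]' --travel '[[0,0,0],[0,0,0],[0,0,0],[0,0,0],[0,0,0],[0,0,0],[0,0,0],[0,0,0.01]]' --hand '[255,255,255,255,255,255,255,255]'

```text
time: 13.05
tcp_pos: [561.9, -66.4, 255.1]
tcp_rot: [[0.003, 1.0, 0.001], [1.0, -0.003, -0.002], [-0.002, 0.001, -1.0]]
force: [-0.7, -4.5, 6.8]
finger_gap: 0.15
finger_force: 30.0
```

```bash
python3 go.py 562 -66 253 -11.9
```

```text
t 13.05 pos [561.9 -66.4 255.1] psi -0.2 tilt [ 0.001 -0.002 -1.   ] q [-0.12  0.22  1.72 -0.    1.2  -0.12]
travel [0.012 0.003 0.07 ] drz 1.47 F [-0.7 -4.5  6.8] tq [-0.88  0.02  0.05] gap 13.8
```

Emit:
play_rows --dr '[[0,0,0.5],[0,0,1],[0,0,1]]' --travel '[[0,0,0],[0,0,0],[0,0,0]]' --hand '[255,255,255]'

```text
time: 13.42
tcp_pos: [561.9, -66.4, 255.1]
tcp_rot: [[0.138, 0.99, 0.001], [0.99, -0.138, -0.002], [-0.001, 0.002, -1.0]]
force: [0.4, -4.5, 6.1]
finger_gap: 0.154
finger_force: 30.0
```

```bash
python3 go.py 562 -66 253 -11.9
```

```text
t 13.43 pos [561.9 -66.4 255.1] psi -8.0 tilt [ 0.001 -0.002 -1.   ] q [-0.12  0.22  1.72 -0.    1.2   0.02]
travel [0.013 0.003 0.071] drz 0.49 F [ 0.4 -4.5  6.1] tq [-0.89 -0.03 -0.04] gap 14.1
```

Emit:
play_rows --dr '[[0,0,0.4],[0,0,0.4]]' --travel '[[0,0,0],[0,0,0]]' --hand '[255,255]'

```text
time: 13.68
tcp_pos: [561.8, -66.4, 255.1]
tcp_rot: [[0.193, 0.981, 0.001], [0.981, -0.193, -0.002], [-0.001, 0.002, -1.0]]
force: [0.1, -4.8, 4.1]
finger_gap: 0.149
finger_force: 30.0
```

```bash
python3 go.py 562 -66 253 -11.9
```

```text
t 13.68 pos [561.8 -66.4 255.1] psi -11.1 tilt [ 0.001 -0.002 -1.   ] q [-0.12  0.22  1.72 -0.    1.2   0.08]
travel [0.013 0.003 0.071] drz 0.09 F [ 0.1 -4.8  4.1] tq [-0.94  0.03 -0.03] gap 13.7
```

Emit:
play_rows --dr '[[0,0,0.4],[0,0,0.4]]' --travel '[[0,0,0],[0,0,0]]' --hand '[255,255]'

```text
time: 13.92
tcp_pos: [561.8, -66.4, 255.1]
tcp_rot: [[0.247, 0.969, 0.001], [0.969, -0.247, -0.002], [-0.001, 0.002, -1.0]]
force: [0.3, -4.7, 5.1]
finger_gap: 0.152
finger_force: 30.0
```

```bash
python3 go.py 562 -66 253 -11.9
```

```text
t 13.93 pos [561.8 -66.4 255.1] psi -14.3 tilt [ 0.001 -0.002 -1.   ] q [-0.12  0.22  1.72 -0.    1.2   0.13]
travel [0.014 0.004 0.069] drz -0.3 F [ 0.3 -4.7  5.1] tq [-0.91  0.01  0.17] gap 14.0
```

Emit:
play_rows --dr '[[0,0,0.3],[0,0,0.3]]' --travel '[[0,0,0],[0,0,0]]' --hand '[255,255]'

```text
time: 14.18
tcp_pos: [561.8, -66.3, 255.1]
tcp_rot: [[0.287, 0.958, 0.001], [0.958, -0.287, -0.002], [-0.001, 0.002, -1.0]]
force: [-0.3, -5.7, 4.9]
finger_gap: 0.148
finger_force: 30.0
```

```bash
python3 go.py 562 -66 253 -11.9
```

```text
t 14.18 pos [561.8 -66.3 255.1] psi -16.7 tilt [ 0.001 -0.002 -1.   ] q [-0.12  0.22  1.72 -0.    1.2   0.17]
travel [0.012 0.003 0.07 ] drz -0.6 F [-0.3 -5.7  4.9] tq [-0.89  0.07  0.19] gap 13.7
```

Emit:
play_rows --dr '[[0,0,0.3],[0,0,0.3]]' --travel '[[0,0,0],[0,0,0]]' --hand '[255,255]'

```text
time: 14.42
tcp_pos: [561.9, -66.0, 255.1]
tcp_rot: [[0.327, 0.945, 0.001], [0.945, -0.327, -0.001], [-0.0, 0.002, -1.0]]
force: [1.4, -3.6, 5.4]
finger_gap: 0.148
finger_force: 30.0
```

```bash
python3 go.py 562 -66 253 -11.9
```

```text
t 14.43 pos [561.9 -66.  255.1] psi -19.1 tilt [ 0.001 -0.001 -1.   ] q [-0.12  0.22  1.72 -0.    1.2   0.21]
travel [0.001 0.002 0.069] drz -0.9 F [ 1.4 -3.6  5.4] tq [-0.63 -0.06  0.16] gap 13.6
```

Torque stepped from about 0 to 0.17 N m at psi of about -13°, which is the seat (expected -12°). The grip then slipped a little, so I'll release, realign to the seat heading and look.

Emit:
play_rows --dr '[[0,0,0],[0,0,0],[0,0,0],[0,0,-0.9],[0,0,-0.9],[0,0,-0.9]]' --travel '[[0,0,0],[0,0,0],[0,0,-1],[0,0,-2],[0,0,-2.3],[0,0,-2.3]]' --hand '[150,130,130,130,130,130]'

```text
time: 15.18
tcp_pos: [561.3, -65.4, 323.0]
tcp_rot: [[0.209, 0.978, 0.0], [0.978, -0.209, 0.0], [0.0, 0.0, -1.0]]
force: [0.7, 0.2, -1.0]
finger_gap: 0.493
finger_force: 0.0
```

```bash
python3 - <<'E'
from h import *
s=arm.sense();c=wristM(arm.camera("wrist"),s)
f=c["frame"];cv2.imwrite("pics/w5.png",cv2.resize(f[170:270,190:320],(780,600),interpolation=cv2.INTER_CUBIC))
np.savez("w5.npz",M=c["world_from_camera"],k=[c["fx"],c["fy"],c["cx"],c["cy"]])
E
python3 go.py 562 -66 253 -11.9
```

```text
t 15.22 pos [560.9 -65.4 322.2] psi -12.0 tilt [-0.001  0.    -1.   ] q [-0.12  0.17  1.63  0.    1.34  0.09]
travel [-0.013  0.042  2.308] drz -0.01 F [-0.5  0.2 -0.6] tq [-0.02  0.07  0.05] gap 45.1
```

View pics/w5.png

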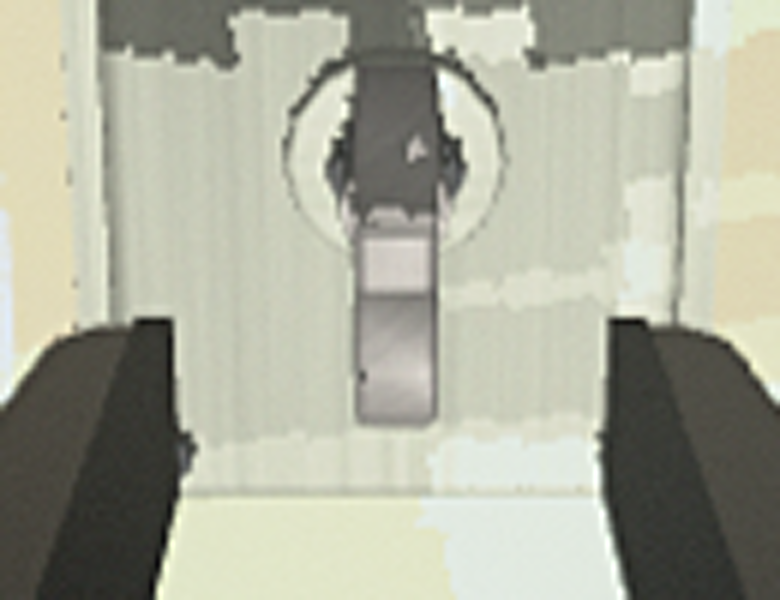

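The blade, at crop column 397, is upright in the crop, parallel to the fingers and the head edges, so it is seated. Regrip at this heading.

Emit:
play_rows --dr '[[0,0,0],[0,0,0],[0,0,0],[0,0,0],[0,0,0],[0,0,0],[0,0,0],[0,0,0]]' --travel '[[0,0,1],[0,0,1.8],[0,0,2.3],[0,0,2.3],[0,0,2.3],[0,0,2.3],[0,0,2.3],[0,0,2.3]]' --hand '[130,130,130,255,255,255,255,255]'

```text
time: 16.23
tcp_pos: [562.0, -65.6, 255.1]
tcp_rot: [[0.206, 0.978, 0.002], [0.978, -0.206, -0.0], [0.0, 0.002, -1.0]]
force: [1.3, -1.0, 3.1]
finger_gap: 0.148
finger_force: 30.0
```

```bash
python3 go.py 562 -66 253 78.1
```

```text
t 16.23 pos [562.  -65.6 255.1] psi -11.9 tilt [ 0.002 -0.    -1.   ] q [-0.12  0.22  1.72 -0.    1.2   0.09]
travel [-0.013  0.002  0.069] drz -11.25 F [ 1.3 -1.   3.1] tq [-0.12 -0.09 -0.05] gap 13.6
```

Emit:
play_rows --dr '[[0,0,-1],[0,0,-2],[0,0,-3],[0,0,-4],[0,0,-5],[0,0,-6],[0,0,-7],[0,0,-7]]' --travel '[[0,0,0],[0,0,0],[0,0,0],[0,0,0],[0,0,0],[0,0,0],[0,0,0],[0,0,0]]' --hand '[255,255,255,255,255,255,255,255]'

```text
time: 17.23
tcp_pos: [561.6, -65.7, 255.2]
tcp_rot: [[-0.697, 0.717, 0.001], [0.717, 0.697, -0.0], [-0.001, 0.0, -1.0]]
force: [-1.6, -0.1, 6.0]
finger_gap: 0.148
finger_force: 30.0
```

```bash
python3 go.py 562 -66 253 78.1
```

```text
t 17.23 pos [561.6 -65.7 255.2] psi 44.2 tilt [ 0.001 -0.    -1.   ] q [-0.12  0.22  1.72 -0.    1.2  -0.89]
travel [-0.018  0.003  0.073] drz -4.24 F [-1.6 -0.1  6. ] tq [-0.21  0.29  0.04] gap 13.6
```

Emit:
play_rows --dr '[[0,0,-1],[0,0,-2],[0,0,-3],[0,0,-4],[0,0,-4.25],[0,0,-4.25],[0,0,-4.25]]' --travel '[[0,0,0],[0,0,0],[0,0,0],[0,0,0],[0,0,0],[0,0,0],[0,0,0]]' --hand '[255,255,255,255,255,255,255]'

```text
time: 18.1
tcp_pos: [561.4, -66.0, 255.3]
tcp_rot: [[-0.978, 0.206, 0.001], [0.206, 0.978, -0.001], [-0.001, -0.001, -1.0]]
force: [-3.4, -1.7, 7.8]
finger_gap: 0.147
finger_force: 30.0
```

```bash
python3 - <<'E'
from h import *
s=arm.sense();c=wristM(arm.camera("wrist"),s)
f=c["frame"]
cv2.imwrite("pics/w6.png",cv2.resize(f,(800,600)))
E
python3 go.py 562 -66 253 78.1
```

```text
t 18.15 pos [561.4 -65.9 255.3] psi 78.1 tilt [ 0.001 -0.001 -1.   ] q [-0.12  0.22  1.72 -0.    1.2  -1.48]
travel [-0.02   0.002  0.076] drz -0.0 F [-3.  -1.   6.8] tq [-0.35  0.41 -0.03] gap 13.9
```

View pics/w6.png

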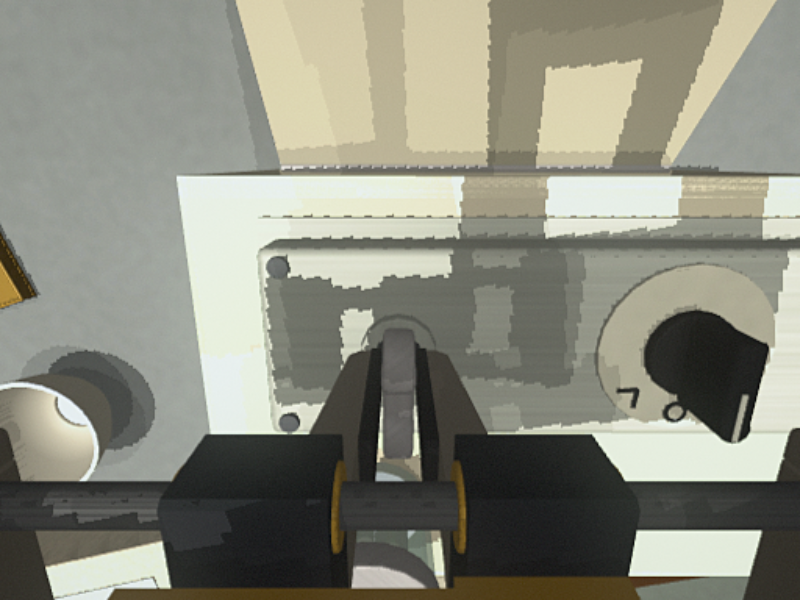

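The blade at (398,390) is clamped along the cabinet's x. Allowing for perspective, the selector line at (741,418) runs parallel to x, at the ring. The hoist is set; hand in.

```bash
python3 -c "
from workcell import arm
print(arm.hand_in())"
```

```text
the job is handed in; nothing more can be done
None
```

The job is handed in, with no verdict returned: by my measurements the selector is on the ring mark (free), and the thumbscrew was seated, backed off a quarter turn and is still gripped there, at about 18 s on the clock.

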